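# Draw out the bench riser's leaf to its line and hold it for clamping

### The job

A colleague is about to clamp the extension leaf of this bench riser and needs it held in place. First swing the riser's carry handle from where it lies in front of the leaf's bow pull right over to the back until it clicks past its catch and is fully home on its stop; then draw the white leaf out by the pull, sliding it along its channel without lifting it out, until the dark line scribed across it is flush with the riser's front edge. That far out the leaf would tip off, so never let it tip: keep hold of it, level and lying on the riser, and finish while still holding it, with the things standing around left where they are.

Things in the scene. Friction and masses are not known exactly. Their poses are not given: they have to be found in the camera images.
- riser: Heavy grey sheet-metal riser, does not move; 185 mm front to back (x = -75 to +110), 164 wide. Origin: on the worktop below the handle's pivot; x to its back, y to the left looking along x, z up. Top plate at z = 110 mm; two cheeks (inner faces at y = +-77, tops at z = 128) make a channel along x for the leaf. Round ears (radius 36) on the cheeks carry the handle pivot at x = 0, z = 130.
- riser_front (a point): Middle of the upper front edge of the riser's top plate (riser x = -75, y = 0, z = 110 mm), with the riser's axes. The cheeks end at the same x.
- handle (a joint): Carry handle, a steel bail on the ears. 0 = front stop (crossbar 12 degrees above level, in front of the leaf's pull, blocking it); grows as it swings up and over; 1.36 = upright; 2.72 = rear stop. Stiff hinge (0.2 N m), stays where left. From about 2.32 the arms meet spring balls in the ears and need 5 to 10 N at the crossbar to pass; beyond 2.62 it is home and the balls keep it.
- handle_grip (a point): Middle of the handle's crossbar, on its axis: black rubber sleeve, diameter 14 mm, 96 long, along riser y; it may turn between the fingers. It moves on a 98 mm radius round the pivot: riser x = -96, z = 150 mm at joint 0, x = +96, z = 150 at 2.72. At the start it is 28 to 38 mm above the leaf's top face and 48 to 68 mm in front of the pull (axis to axis).
- leaf: White laminate board 180 x 151 x 12 mm, 0.3 to 0.65 kg, loose on the riser's top plate between the cheeks (1.5 mm play each side). Origin: centre of its underside; axes as the riser's; it slides out towards -x. A steel bow pull stands near its front; a dark line is scribed across it 110 mm behind its front edge.
- leaf_pull (a point): Middle of the pull's bar (leaf x = -42, y = 0, z = 46 mm, on the bar's axis): round bar 10 mm in diameter along the leaf's y, straight for 76 mm, its axis 34 mm above the leaf's top face, clear underneath. It can be pinched from above with the fingers fore and aft of it.
- leaf_line (a point): Middle of the scribed line, at the leaf's underside (leaf x = +20, y = 0, z = 0), 62 mm behind the pull's bar; 2.4 mm (its middle counts) wide, across the whole top face and down both edges. Must come level with riser_front along riser x; starts 90 to 112 mm behind it.
- mug: Bystander: white spotted mug, 78 x 114 x 93 mm. Origin at its foot. Leave it alone.
- vial_a: Bystander: white strip vial with lid, 42 x 39 x 103 mm. Origin at its foot. Leave it alone.
- vial_b: Bystander: white strip vial with lid, 42 x 39 x 109 mm. Origin at its foot. Leave it alone.
- marker: Bystander: blue and white pen, 135 mm long, lying flat. Leave it alone.
- small_carton: Bystander: printed carton 95 x 61 x 55 mm stored under the riser. Leave it alone.
Things that resemble listed ones, but are neither listed nor needed, are in the scene too. There is more than one size of the leaf; the job needs the larger.

How it is judged (in metres and radians):
On the way, in this order (a step that is already met when the one before it is completed fails the run):
1. the carry handle is home on its rear stop, past the catch, with the leaf still in (value of joint handle above 2.62 rad and x of leaf_line in the frame of riser_front above 0.05 m), for 0.2 s.
2. the leaf is drawn out to its line and held level by the fingers (x of leaf_line in the frame of riser_front between -0.004 and 0.004 m and contact force between the fingers and leaf above 1 N and angle between leaf's own z axis and vertical below 0.035 rad and z of leaf_line in the frame of riser_front between -0.004 and 0.005 m and angle between the x axis of leaf and the x axis of riser, either way round below 0.05 rad), for 0.2 s.
At the end, for the whole second after the job is handed in: Finished while the fingers hold the leaf (over 1 N): its line is within 4 mm of the riser's front edge; it is level within 2 degrees, on the riser (line +5/-4 mm in height), straight within 3 degrees and at rest; the handle is still home at the back (above 2.62) (all of step 2 and value of joint handle above 2.62 rad and linear speed of leaf below 0.01 m/s); the arm keeps its last pose, push and grip.
It fails at once if the leaf tips (more than 7 degrees) (angle between leaf's own z axis and vertical above 0.12 rad).
It fails at once if the leaf is lifted out of its channel (more than 20 mm) (z of leaf_line in the frame of riser_front above 0.02 m).
It fails at once if a bystander is knocked away (more than 30 mm) (distance of any of mug, vial_a, vial_b, marker, small_carton from where it was at the start of the episode above 0.03 m).
It also fails if it takes over 48 s, if anything falls off the work surface, if the arm or the gripper's body presses on something with over 40 N, if the wrist force passes 120 N, or if a joint passes its speed limit or range.

### The arm

A 6-joint arm with a two-finger parallel gripper is mounted at the origin on a cart in front of the work surface, level with it; the furniture and walls round the work are solid. World frame = base frame: x ahead of the robot, y to its left, z up, the work surface at z = 0. Lengths are in mm, angles in rad, forces in N, time in s.
With the tool pointing down it reaches from about 350 to 925 mm from the base axis. Payload 6.4 kg.
Tool frame: the origin (TCP) lies midway between the tips of the shut fingers; the grasp point (between the pads) lies 19 mm behind it; z points along the fingers, y is the line along which they close (so a half turn about z gives the same grasp; the last joint's range is limited). The gripper opens to 94 mm and grips with 3 to 60 N. Pads are 16 mm wide; open, the fingers measure 119 mm over their backs; the gripper's body (75 mm by 177 mm) begins 78 mm behind the grasp point.
Start: joints at [-1.366, 0.245, 1.558, -0, 1.339, -0.174], TCP at [240.379, -603.93, 205.455] pointing down, gripper open.
Joint ranges: [-3.13, 3.13], [-1.02, 2.26], [0.13, 2.54], [-0.95, 4.09], [0.21, 2.88], [-2.74, 2.74]. Speed limits (rad/s): [2.57, 2.57, 3.14, 3.14, 3.14, 3.14].

### API

Orientations are given as a unit quaternion [x, y, z, w].
In Python, from workcell import manip gives the robot as it stands.
- The arm moves only by the shell command python3 -m inch [OPENING] [FORCE], which reads ROWS from standard input. ROWS is a JSON list of rows, 1 to 5 of them, each of 6 numbers: dx, dy, dz in mm, then a rotation vector rx, ry, rz in rad; each row shifts and turns the commanded pose from where the row before left it, along the tool's axes as they then stand; what a row does not reach is not made up. A row lasts 1/12 s, in which the tool goes at most 41.7 mm and 0.125 rad, less where a joint would pass 70% of its speed; a pose out of reach is approached as far as the arm can. OPENING is the finger opening in mm, set as the command begins (- or left out keeps the last). The fingers move at their own pace and stop on an object; FORCE is the grip in N (left out, the last holds). Time passes only in rows, so rows that do not move let the fingers close. It prints the time, the measured TCP pose, the force, the opening and the grip force at its end. Input that does not fit is refused with a message, and nothing moves.
- manip.get_state(): the state, without advancing time (a new reading comes with each control period).
- manip.get_image(name): name is "scene" or "top" or "wrist"; returns the picture (400x640x3 uint8, blue, green, red); there is no depth.
- manip.calibration(name): a dict with "fx", "fy", "cx", "cy" (pixels), "origin" and "rotation" of the camera in the world. Camera axes: x right, y up, looking along -z (the intrinsics and any distortion apply to the point x, -y, -z); pixel columns grow to the right and rows downward; lengths in mm; the calibration is good to about 2 mm. The wrist camera is an equidistant fisheye: a pixel r from the principal point sees the ray r / f radians off the axis. A picture is of the moment at which its call begins: read the wrist's pose just before it. calibration takes no time and is no camera call; for the wrist camera it gives the pose at the moment of the call.
- manip.sign_off(): hands the job in; it is judged then, once.
The state is a dict: "t": time; "joints": joint angles; "dq": joint speeds; "joint_torque": joint torques, N m; "position": TCP position; "tool_rot": TCP orientation; "wrist_force": force on the tool from outside, world axes, zero at the start; "moment": the same for the moment, N m; "opening": finger opening in mm; "grip_force": force on a finger pad.
Only numpy, scipy, OpenCV 4.12 (cv2) and the standard library are available. Lean on these libraries where they do the work, as an engineer would, in place of code of your own. Each camera call takes 0.05 s, during which the arm holds its last target. There are 200 camera calls.

## Working session

There is one attempt and no reset: what is moved stays moved. The work goes in short steps, Python scripts to look and compute and a shell command to move; the robot and the scene stay as the last step left them, time stands still between calls to the robot, and variables do not carry over. Pictures are saved under pics/ and viewed, at most 10 in all, crops included, and the job is handed in when it is done.

```bash
mkdir -p pics; ls
python3 - <<'E'
from workcell import manip
import cv2, numpy as np
print(manip.get_state())
for n in("scene","top","wrist"):
    c=manip.calibration(n);print(n,c)
    cv2.imwrite(f"pics/{n}0.png",manip.get_image(n))
E
```

```text
pics
{'t': 0.0, 'joints': array([-1.36609735e+00,  2.45780252e-01,  1.55897421e+00, -1.65204623e-05,
        1.33872106e+00, -1.74104912e-01]), 'dq': array([ 0.00096757, -0.00071947, -0.00084339, -0.00184708,  0.00014916,
        0.00017934]), 'joint_torque': array([-2.23715004e-03, -4.15831518e+01, -3.14602518e+01,  6.83221291e-02,
        3.32435605e-02, -1.52681332e-04]), 'position': array([ 240.25217818, -603.33192167,  204.38840229]), 'tool_rot': array([ 9.82116213e-01,  1.88273359e-01, -2.24366387e-05, -9.41200965e-04]), 'wrist_force': array([-1.10112131, -0.33717681,  0.00477815]), 'moment': array([-0.00457335,  0.01434446, -0.04003325]), 'grip_force': 0.0, 'opening': 94.06016055661672}
scene {'fx': 427.06790558694087, 'fy': 427.06790558694087, 'cx': 324.7436215607669, 'cy': 194.40869132251672, 'origin': array([ 607.17719528, -782.69848517, 1266.01144328]), 'rotation': array([0.26909108, 0.02137124, 0.05921057, 0.96105534])}
top {'fx': 461.4819810175796, 'fy': 461.4819810175796, 'cx': 323.05352687472396, 'cy': 199.82700502848812, 'origin': array([-132.33737708, -245.15229516, 1678.1517707 ]), 'rotation': array([ 0.15305154, -0.12077828, -0.61678673,  0.7626021 ])}
wrist {'fx': 309.70691628693146, 'fy': 309.70691628693146, 'cx': 319.67048737467326, 'cy': 201.67004697038374, 'origin': array([ 308.30965554, -575.22470816,  383.42504807]), 'rotation': array([-0.10608259,  0.07265738, -0.55687769,  0.82058188])}
```

View pics/scene0.png

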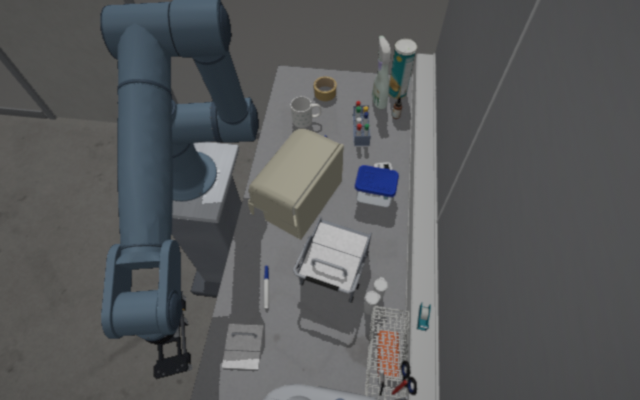

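View pics/top0.png

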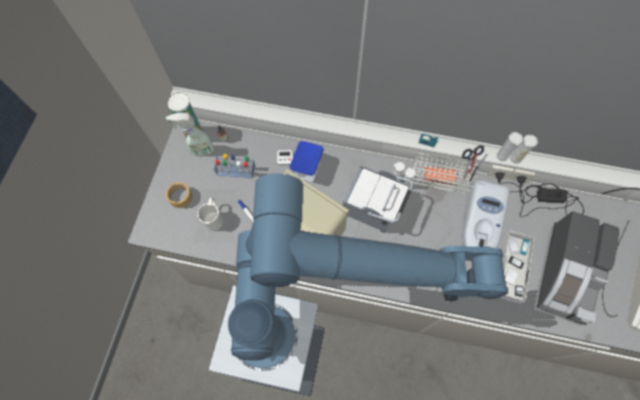

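The scene view shows the riser around (335,265), front facing the camera, with the vials at (375,290) right beside it. A smaller look-alike sits at (243,345). In the top view the riser is at (380,195). I'll enlarge crops of both next.

Run:
```python
import cv2, numpy as np
a=cv2.imread("pics/scene0.png")[215:335,280:400];b=cv2.imread("pics/top0.png")[160:250,335:435]
a=cv2.resize(a,(480,480),interpolation=cv2.INTER_CUBIC)
b=cv2.resize(b,(300,270),interpolation=cv2.INTER_CUBIC)
o=np.zeros((480,800,3),np.uint8);o[:,:480]=a;o[:270,490:790]=b
cv2.imwrite("pics/crop0.png",o)
```

```text
(no output)
```

View pics/crop0.png

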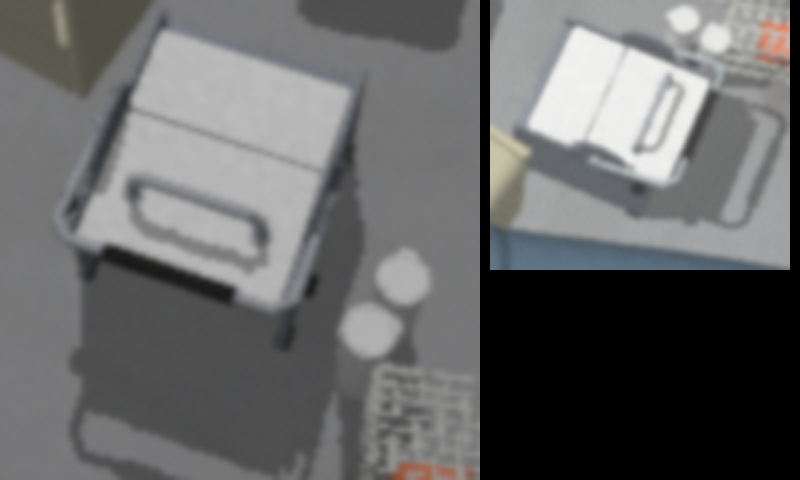

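The crop shows the handle's sleeve running from (306,278) to (339,289) in scene pixels. The line runs from (312,242) to (361,257), and the pull's bar is at about (330,265). I'll triangulate roughly, then move the wrist camera closer.

```bash
cat > h.py <<'E'
from workcell import manip
import numpy as np, cv2
from scipy.spatial.transform import Rotation as R
def ray(cal,px,fish=False):
    x=(px[0]-cal['cx'])/cal['fx'];y=(px[1]-cal['cy'])/cal['fy']
    if fish:
        r=np.hypot(x,y);d=np.array([np.sin(r)*x/r,-np.sin(r)*y/r,-np.cos(r)])
    else: d=np.array([x,-y,-1])
    d=R.from_quat(cal['rotation']).apply(d);return np.array(cal['origin']),d/np.linalg.norm(d)
def plane(r,z): o,d=r;return o+d*(z-o[2])/d[2]
def tri(*rs):
    A=sum(np.eye(3)-np.outer(d,d) for o,d in rs);b=sum((np.eye(3)-np.outer(d,d))@o for o,d in rs)
    p=np.linalg.solve(A,b);return p.round(1),[round(float(np.linalg.norm(np.cross(p-o,d))),1) for o,d in rs]
def proj(cal,p,fish=False):
    v=R.from_quat(cal['rotation']).inv().apply(np.array(p)-cal['origin']);v=v*[1,-1,-1]
    if fish:
        h=np.hypot(v[0],v[1]);t=np.arctan2(h,v[2]);u=v[:2]/h*t
    else: u=v[:2]/v[2]
    return u*[cal['fx'],cal['fy']]+[cal['cx'],cal['cy']]
def rel(target,yaw=None):
    "tool-frame displacement to world target"
    s=manip.get_state();return R.from_quat(s['tool_rot']).inv().apply(np.array(target)-s['position']).round(1)
E
python3 - <<'E'
from h import *
S,T=manip.calibration("scene"),manip.calibration("top")
s=lambda u,v:ray(S,(280+u/4-.4,215+v/4-.4))
t=lambda u,v:ray(T,(335+(u-490)/3-.3,160+v/3-.3))
for n,a,b in [("sleeveL",(105,252),(688,155)),("sleeveR",(235,296),(712,100)),("lineL",(130,108),(588,115)),("lineR",(325,170),(626,48)),("backL",(165,28),(527,125)),("backR",(350,88),(575,25)),("vialA",(403,272),(714,38)),("vialB",(370,328),(684,18))]:
    print(n,tri(s(*a),t(*b)), plane(s(*a),122).round(), plane(t(*b),122).round())
st=manip.get_state();print(R.from_quat(st['tool_rot']).as_matrix().round(2))
c=manip.calibration("wrist");print(R.from_quat(c['rotation']).as_matrix().round(2))
E
```

```text
sleeveL (array([ 495. , -383.5,  158.1]), [0.3, 0.3]) [ 491. -371.  122.] [ 510. -386.  122.]
sleeveR (array([ 582.8, -400.2,  138.9]), [3.9, 3.9]) [ 585. -391.  122.] [ 588. -405.  122.]
lineL (array([ 506. , -269.1,  169.3]), [13.6, 13.6]) [ 493. -259.  122.] [ 537. -260.  122.]
lineR (array([ 638.3, -289.6,  117.8]), [1.2, 1.2]) [ 639. -290.  122.] [ 635. -290.  122.]
backL (array([ 509.4, -189.3,  119.7]), [0.4, 0.4]) [ 510. -190.  122.] [ 508. -190.  122.]
backR (array([ 652.5, -223.1,  122.8]), [0.7, 0.7]) [ 652. -223.  122.] [ 653. -223.  122.]
vialA (array([ 682.8, -380.8,  135.1]), [21.1, 21.1]) [ 699. -360.  122.] [ 672. -395.  122.]
vialB (array([ 695.2, -372.3,   83.8]), [21.3, 21.3]) [ 679. -402.  122.] [ 691. -355.  122.]
[[ 0.93  0.37 -0.  ]
 [ 0.37 -0.93  0.  ]
 [ 0.   -0.   -1.  ]]
[[ 0.37  0.9   0.24]
 [-0.93  0.36  0.09]
 [-0.   -0.26  0.97]]
```

View pics/wrist0.png

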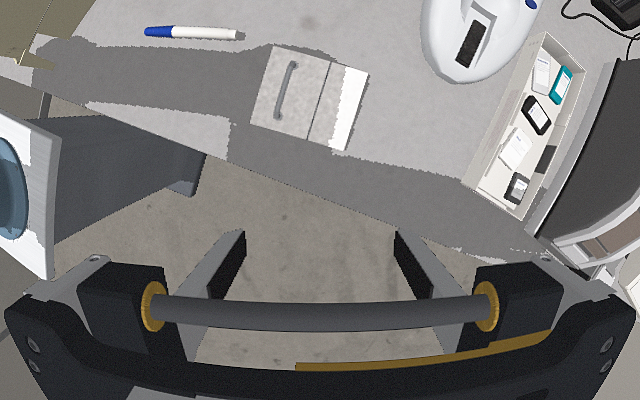

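The wrist view shows the look-alike riser at (310,95) and the pen at (190,33); the real riser is out of view. The triangulation is consistent: leaf back edge z≈120, riser yaw about 1.34. I'll move the wrist camera to a viewpoint over the riser, raising it first.

```bash
echo '[[0,0,-25,0,0,0],[30,-20,-25,0,0,0],[30,-20,-20,0,0,0],[30,-20,-20,0,0,0],[30,-20,-10,0,0,0]]' | python3 -m inch && echo '[[30,-20,0,0,0,0.12],[36,-16,0,0,0,0.12],[36,-12,0,0,0,0.12],[36,-8,0,0,0,0.12],[36,-4,0,0,0,0.12]]' | python3 -m inch 40; python3 -c "
from h import *
print(rel([450,-310,300]),R.from_quat(manip.get_state()['tool_rot']).as_matrix().round(2))"
```

```text
t: 0.57
position: [322.1, -486.2, 306.9]
tool_rot: [0.982, 0.188, 0.0, 0.002]
wrist_force: [0.2, -1.0, -0.0]
opening: 94.2
grip_force: 0.0
t: 0.98
position: [478.4, -404.9, 304.6]
tool_rot: [0.994, -0.11, 0.0, 0.0]
wrist_force: [0.2, -1.1, 0.6]
opening: 63.8
grip_force: 0.0
[-48.4 -86.5   4.6] [[ 0.98 -0.22  0.  ]
 [-0.22 -0.98 -0.  ]
 [ 0.   -0.   -1.  ]]
```

```bash
cat > snap.py <<'E'
import sys,pickle
from h import *
n=sys.argv[1];c=manip.calibration("wrist");im=manip.get_image("wrist")
cv2.imwrite(f"pics/{n}.png",im);pickle.dump(c,open(f"pics/{n}.pkl","wb"));print(c['origin'].round(1),manip.get_state()['dq'].round(3).max())
E
echo '[[0,0,0,0,0,0],[0,0,0,0,0,0]]' | python3 -m inch>/dev/null; python3 snap.py w1; echo '[[-24,-35,0,0,0,0],[-24,-35,0,0,0,0],[0,0,0,0,0,0],[0,0,0,0,0,0]]' | python3 -m inch ; python3 snap.py w2
```

```text
[ 549.6 -420.8  481.9] 0.014
t: 1.53
position: [443.9, -328.9, 304.2]
tool_rot: [0.994, -0.107, 0.0, 0.0]
wrist_force: [0.3, 0.3, 0.3]
opening: 40.0
grip_force: 0.0
[ 515.4 -343.3  483.1] 0.034
```

View pics/w1.png

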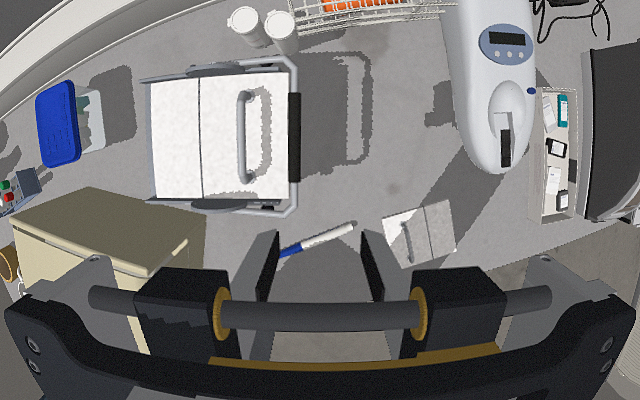

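View pics/w2.png

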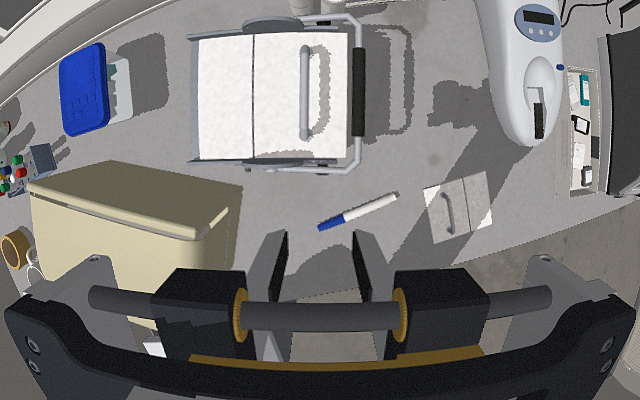

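Both wrist pictures show the sleeve, pull and line clearly:

| Feature | w1 pixels | w2 pixels |
|---|---|---|
| Sleeve | (294,138) | (358,92) |
| Pull bar | (243,137) | (305,93) |
| Line, column | ≈201 | ≈254 |

The tan box's near top corner is at about (195,240) in w1 and (240,187) in w2. I'll extract these accurately and triangulate.

Run:
```python
from h import *
import pickle
W={n:(cv2.imread(f"pics/{n}.png"),pickle.load(open(f"pics/{n}.pkl","rb"))) for n in("w1","w2")}
def blob(g,x0,x1,y0,y1,f):
    m=f(g[y0:y1,x0:x1]).astype(np.uint8);k,l,s,c=cv2.connectedComponentsWithStats(m);i=1+s[1:,4].argmax()
    ys,xs=np.nonzero(l==i);return xs+x0,ys+y0,s[i]
res={}
for n,(sx,sy),(px,py),lx,(ly0,ly1) in [("w1",(284,306),(80,196),0,(190,212),(80,190)),("w2",(346,370),(36,150),0,(242,266),(45,150))]:
    im,c=W[n];g=im.max(2)
    xs,ys,s=blob(g,sx,sy,px,py,lambda a:a<70)
    print(n,"sleeve",xs.mean(),ys.mean(),s); res[n,"sl"]=ray(c,(xs.mean(),(ys.min()+ys.max())/2),1)
    rows=np.arange(ly0,ly1,2);cols=[lx[0]+g[r,lx[0]:lx[1]].argmin() for r in rows];p=np.polyfit(rows,cols,1)
    m=np.median(cols);res[n,"ln"]=[plane(ray(c,(np.polyval(p,r),r),1),122) for r in (rows[0],rows[-1])]
    print("line",p,[q.round(1) for q in res[n,"ln"]])
    bx=(232,262) if n=="w1" else (294,318); by=(100,172) if n=="w1" else (58,128)
    print([ (r,g[r,bx[0]:bx[1]].tolist()) for r in (by[0],sum(by)//2,by[1])])
print("sleeve",tri(res["w1","sl"],res["w2","sl"]))
for n,a,b in [("barFar",(247,92),(305,49)),("barNear",(242,181),(305,136)),("boxcorner",(203,210),(243,186)),("leafFR",(287,200),(347,158)),("leafBL",(152,81),(197,37)),("vial",(242,20),(311,0)),("cheekfrontNear",(293,205),(360,170))]:
    print(n,tri(ray(W["w1"][1],a,1),ray(W["w2"][1],b,1)))
```

```text
Traceback (most recent call last):
ValueError: too many values to unpack (expected 5)
```

Run:
```python
from h import *
import pickle
W={n:(cv2.imread(f"pics/{n}.png"),pickle.load(open(f"pics/{n}.pkl","rb"))) for n in("w1","w2")}
def blob(g,x0,x1,y0,y1,f):
    m=f(g[y0:y1,x0:x1]).astype(np.uint8);k,l,s,c=cv2.connectedComponentsWithStats(m);i=1+s[1:,4].argmax()
    ys,xs=np.nonzero(l==i);return xs+x0,ys+y0,s[i]
res={}
for n,sx,sy,lx,ly,bx,by in [("w1",(284,306),(80,196),(190,212),(80,190),(232,262),(100,172)),("w2",(346,370),(36,150),(242,266),(45,150),(294,318),(58,128))]:
    im,c=W[n];g=im.max(2)
    xs,ys,s=blob(g,*sx,*sy,lambda a:a<70)
    print(n,"sleeve",xs.mean().round(1),ys.mean().round(1),s)
    for k,r in(("slA",ys.min()),("slB",ys.max())): res[n,k]=ray(c,(np.polyval(np.polyfit(ys,xs,1),r),r),1)
    rows=np.arange(*ly,2);cols=[lx[0]+g[r,lx[0]:lx[1]].argmin() for r in rows];p=np.polyfit(rows,cols,1)
    print("line",[plane(ray(c,(np.polyval(p,r),r),1),122).round(1) for r in (rows[0],rows[-1])])
    for r in (by[0],sum(by)//2,by[1]): print(r,bx[0],*g[r,bx[0]:bx[1]])
for k in("slA","slB"): print(k,tri(res["w1",k],res["w2",k]))
for n,a,b in [("barFar",(247,92),(305,49)),("barNear",(242,181),(305,136)),("boxcorner",(203,210),(243,186)),("leafFR",(287,200),(347,158)),("leafBL",(152,81),(197,37))]:
    print(n,tri(ray(W["w1"][1],a,1),ray(W["w2"][1],b,1)))
```

```text
w1 sleeve 294.1 136.9 [   4   12   13   91 1135]
line [array([ 635.2, -289.8,  122. ]), array([ 504.9, -259.6,  122. ])]
100 232 239 240 243 245 241 139 152 156 152 142 117 102 87 102 132 159 164 204 199 193 158 168 229 238 239 242 244 248 255 187
136 232 244 246 247 250 207 179 196 200 191 172 156 127 95 109 245 243 238 236 240 239 239 241 244 244 246 246 246 245 251 165
172 232 238 239 244 245 247 221 182 196 209 188 177 157 132 104 132 168 191 182 154 161 129 112 129 152 170 168 178 175 174 166
w2 sleeve 358.2 91.5 [   5   11   15   90 1160]
line [array([ 624.3, -287.3,  122. ]), array([ 502.3, -259.6,  122. ])]
58 294 243 244 243 246 249 253 148 181 190 195 193 179 161 137 106 134 140 246 244 235 236 240 241 243
93 294 243 242 243 246 251 202 166 185 190 197 197 174 159 120 140 211 248 243 244 245 245 246 246 246
128 294 245 244 243 245 241 203 154 182 191 190 188 177 154 111 119 201 243 248 150 161 163 170 170 174
slA (array([ 586.2, -401.4,  155. ]), [0.3, 0.3])
slB (array([ 492.2, -380.1,  154.9]), [0.2, 0.2])
barFar (array([ 603.3, -345.9,  122.7]), [0.2, 0.2])
barNear (array([ 505.1, -325.2,  157.2]), [1.1, 1.1])
boxcorner (array([ 449.4, -201.9,    8.9]), [4.9, 4.9])
leafFR (array([ 469.5, -365.1,  136.1]), [0.4, 0.4])
leafBL (array([ 661.2, -217.8,  107.5]), [1.6, 1.6])
```

Run:
```python
from h import *
import pickle
W={n:pickle.load(open(f"pics/{n}.pkl","rb")) for n in("w1","w2")}
S,T=manip.calibration("scene"),manip.calibration("top")
for a,b in [((150,274),(197,238)),((90,187),(110,160)),((188,240),(229,187)),((203,212),(243,186))]: print("box",tri(ray(W["w1"],a,1),ray(W["w2"],b,1)))
print("box s/t",tri(ray(S,(343,150)),ray(T,(347,208))),plane(ray(S,(343,150)),0),plane(ray(S,(343,150)),200), plane(ray(T,(347,208)),200))
ba=tri(ray(W["w1"],(241,136),1),ray(W["w2"],(304,92.5),1));print("bar",ba)
for z in(151,156): print([proj(W[n],(552.1,-333.9,z),1).round(1) for n in W])
print("to sleeve",rel([539.2,-390.8,134]))
```

```text
box (array([ 431.4, -193.2,  196.6]), [0.8, 0.8])
box (array([550.6,  51.3, -10. ]), [2.3, 2.3])
box (array([ 465.1, -243.3,  177.2]), [8.8, 8.8])
box (array([ 449.4, -205. ,   18.4]), [3.5, 3.5])
box s/t (array([ 484.5, -153.5,  343.7]), [95.7, 95.7]) [542.07022093 179.12118047   0.        ] [552.35558994  27.17631919 200.        ] [ 451.78971033 -197.03266132  200.        ]
bar (array([ 552.2, -333.6,  144.8]), [1.9, 1.9])
[array([240.9, 137.7]), array([303.1,  90.5])]
[array([239.8, 137.9]), array([302.8,  90.1])]
to sleeve [105.3  38.8 170.9]
```

Bar and line agree with the given geometry: bar at (552,-334), line 99 mm behind the front edge. The box top is at about z=200, roughly 80 mm clear of the swing. Next is the approach to the sleeve.

```bash
echo '[[35,13,0,0,0,0.01],[35,13,0,0,0,0],[35,13,20,0,0,0],[0,0,35,0,0,0],[0,0,30,0,0,0]]' | python3 -m inch 44; echo '[[0,0,0,0,0,0],[0,0,0,0,0,0]]' | python3 -m inch>/dev/null; python3 -c "
from h import *
print(rel([539.2,-390.8,134]))"; python3 snap.py w3
```

```text
t: 2.0
position: [539.8, -393.6, 217.9]
tool_rot: [0.994, -0.113, 0.0, 0.0]
wrist_force: [0.4, 0.6, -1.0]
opening: 44.1
grip_force: 0.0
[ 1.5 -0.7 83.9]
[ 609.6 -407.1  396.6] 0.006
```

View pics/w3.png

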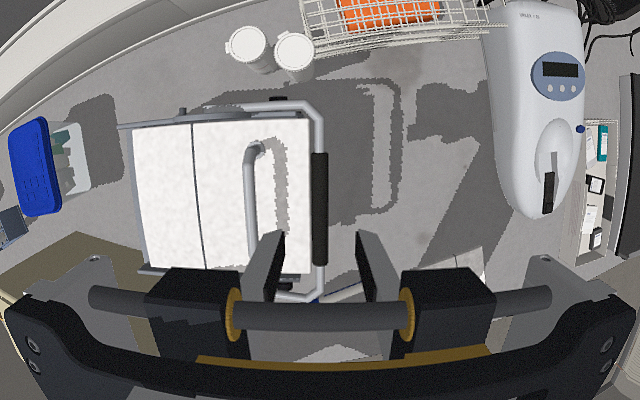

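The sleeve (column 320) is centred between the fingers (columns 266 and 372). I'll descend and pinch it.

```bash
echo '[[0,0,28,0,0,0],[0,0,28,0,0,0],[0,0,28,0,0,0],[0,0,0,0,0,0],[0,0,0,0,0,0]]' | python3 -m inch; echo '[[0,0,0,0,0,0],[0,0,0,0,0,0],[0,0,0,0,0,0],[0,0,0,0,0,0],[0,0,0,0,0,0]]' | python3 -m inch 8 25;echo '[[0,0,0,0,0,0],[0,0,0,0,0,0]]' | python3 -m inch
```

```text
t: 2.63
position: [539.0, -391.4, 137.4]
tool_rot: [0.994, -0.112, 0.001, 0.0]
wrist_force: [0.0, 0.1, -0.1]
opening: 44.3
grip_force: 0.0
t: 3.05
position: [539.1, -391.1, 136.7]
tool_rot: [0.994, -0.112, 0.001, 0.001]
wrist_force: [-0.4, -4.1, 0.4]
opening: 14.2
grip_force: 3.0
t: 3.22
position: [539.1, -391.4, 136.3]
tool_rot: [0.994, -0.112, 0.001, 0.001]
wrist_force: [-0.0, -1.6, 1.0]
opening: 13.0
grip_force: 25.0
```

Sleeve gripped: opening 13 mm, little side force. I'll compute the arc chords.

```bash
python3 -c "
import numpy as np
a=np.linspace(0.23,np.pi-0.2,16);x=-98*np.cos(a);z=98*np.sin(a)
print(np.c_[-np.diff(x),-np.diff(z)].round(1).tolist())"
```

```text
[[-5.6, -16.8], [-8.5, -15.5], [-11.2, -13.7], [-13.4, -11.5], [-15.3, -8.9], [-16.6, -6.0], [-17.4, -2.9], [-17.7, 0.3], [-17.4, 3.4], [-16.5, 6.5], [-15.0, 9.4], [-13.1, 11.9], [-10.7, 14.1], [-8.0, 15.8], [-5.1, 17.0]]
```

```bash
echo '[[0,-5.6,-16.8,0,0,0],[0,-8.5,-15.5,0,0,0],[0,-11.2,-13.7,0,0,0],[0,-13.4,-11.5,0,0,0],[0,0,0,0,0,0]]' | python3 -m inch; echo '[[0,-15.3,-8.9,0,0,0],[0,-16.6,-6,0,0,0],[0,-17.4,-2.9,0,0,0],[0,-17.7,0.3,0,0,0],[0,0,0,0,0,0]]' | python3 -m inch
```

```text
t: 3.63
position: [547.6, -354.5, 197.2]
tool_rot: [0.994, -0.112, 0.001, 0.003]
wrist_force: [-5.2, -5.0, 9.6]
opening: 13.2
grip_force: 25.0
t: 4.05
position: [564.0, -286.5, 213.9]
tool_rot: [0.994, -0.111, 0.002, 0.001]
wrist_force: [0.3, 3.3, 11.2]
opening: 13.1
grip_force: 25.0
```

```bash
echo '[[0,-17.4,3.4,0,0,0],[0,-16.5,6.5,0,0,0],[0,-15,9.4,0,0,0],[0,0,0,0,0,0]]' | python3 -m inch; echo '[[0,-13.1,11.9,0,0,0],[0,-10.7,14.1,0,0,0],[0,-8,15.8,0,0,0],[0,-5.1,17,0,0,0],[0,0,0,0,0,0]]' | python3 -m inch - 40;echo '[[0,0,0,0,0,0],[0,0,0,0,0,0]]' | python3 -m inch
```

```text
t: 4.38
position: [575.1, -236.9, 190.1]
tool_rot: [0.994, -0.112, 0.002, -0.002]
wrist_force: [7.1, 2.4, 1.1]
opening: 13.2
grip_force: 25.0
t: 4.8
position: [582.5, -205.3, 131.5]
tool_rot: [0.994, -0.112, 0.001, 0.002]
wrist_force: [5.1, -9.5, -3.5]
opening: 13.3
grip_force: 40.0
t: 4.97
position: [582.5, -205.3, 131.4]
tool_rot: [0.994, -0.112, 0.002, 0.001]
wrist_force: [6.2, -8.4, -3.8]
opening: 12.7
grip_force: 40.0
```

```bash
echo '[[0,-1,3,0,0,0],[0,0,3,0,0,0],[0,0,0,0,0,0]]' | python3 -m inch; echo '[[0,0,0,0,0,0]]' | python3 -m inch ; python3 snap.py w4
```

```text
t: 5.22
position: [582.8, -205.4, 130.8]
tool_rot: [0.994, -0.112, 0.001, 0.002]
wrist_force: [-7.8, -4.2, 21.6]
opening: 13.0
grip_force: 40.0
t: 5.3
position: [582.8, -205.4, 130.8]
tool_rot: [0.994, -0.112, 0.001, 0.002]
wrist_force: [-7.2, -5.8, 21.0]
opening: 12.8
grip_force: 40.0
[ 653.8 -219.8  309.9] 0.003
```

View pics/w4.png

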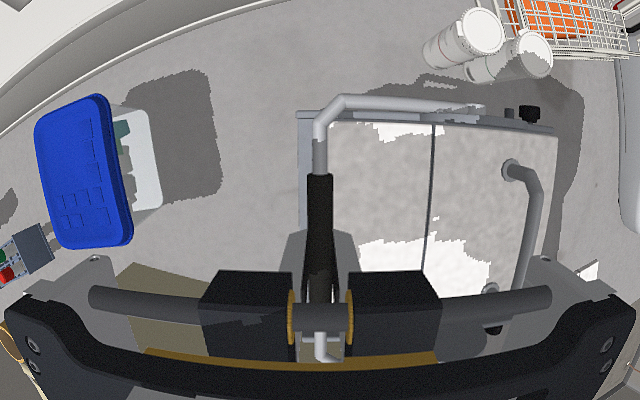

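The handle is against its rear stop: 21 N of push moves it no further, and the sleeve's travel is 191 mm against a nominal 192. The leaf is still in. Release and go over the pull.

```bash
echo '[[0,0,0,0,0,0],[0,0,0,0,0,0],[0,0,0,0,0,0]]' | python3 -m inch 44 10; echo '[[0,0,-20,0,0,0],[0,0,-25,0,0,0],[0,0,-25,0,0,0],[0,40,0,0,0,0],[0,40,0,0,0,0]]' | python3 -m inch; echo '[[0,40,0,0,0,0.006],[0,0,0,0,0,0],[0,0,0,0,0,0]]' | python3 -m inch; python3 snap.py w5; python3 -c "
from h import *
print(rel([552.4,-334.4,135]))"
```

```text
t: 5.6
position: [580.7, -201.8, 124.7]
tool_rot: [0.994, -0.112, -0.002, -0.001]
wrist_force: [-0.1, 0.5, 0.4]
opening: 29.5
grip_force: 0.0
t: 6.02
position: [564.7, -279.9, 197.4]
tool_rot: [0.994, -0.11, 0.001, -0.0]
wrist_force: [0.3, -0.5, -0.8]
opening: 43.8
grip_force: 0.0
t: 6.27
position: [553.8, -320.6, 194.6]
tool_rot: [0.993, -0.117, -0.001, -0.001]
wrist_force: [0.5, 0.3, 0.0]
opening: 44.1
grip_force: 0.0
[ 625.4 -337.   373.3] 0.032
[ 1.8 15.2 59.7]
```

View pics/w5.png

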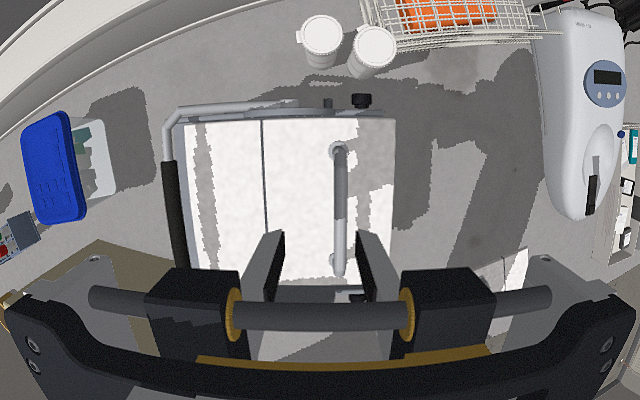

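The handle sleeve lies at the back (column 172). The bar (column 340) is about 15 mm ahead of the finger centre (column 320), matching the computation. Shift, descend and pinch.

```bash
echo '[[2,15,0,0,0,0],[0,0,0,0,0,0],[0,0,30,0,0,0],[0,0,29,0,0,0],[0,0,0,0,0,0]]' | python3 -m inch; echo '[[0,0,0,0,0,0],[0,0,0,0,0,0],[0,0,0,0,0,0],[0,0,0,0,0,0],[0,0,0,0,0,0]]' | python3 -m inch 4 8;echo '[[0,0,0,0,0,0],[0,0,0,0,0,0]]' | python3 -m inch
```

```text
t: 6.73
position: [550.6, -331.6, 130.8]
tool_rot: [0.993, -0.115, -0.005, -0.003]
wrist_force: [-0.5, 0.6, -1.8]
opening: 43.9
grip_force: 0.0
t: 7.15
position: [554.2, -335.6, 139.1]
tool_rot: [0.993, -0.115, 0.001, 0.001]
wrist_force: [-0.1, 0.3, -0.4]
opening: 14.1
grip_force: 0.0
t: 7.32
position: [554.0, -335.8, 138.8]
tool_rot: [0.993, -0.115, 0.001, 0.001]
wrist_force: [-0.3, -0.4, 3.3]
opening: 9.7
grip_force: 8.0
```

```bash
echo '[[0,0,0,0,0,0],[0,0,0,0,0,0],[0,0,0,0,0,0]]' | python3 -m inch 4 40;  echo '[[0,3,0,0,0,0],[0,6,0,0,0,0],[0,8,0,0,0,0],[0,8,0,0,0,0],[0,0,0,0,0,0]]' | python3 -m inch; echo '[[0,0,0,0,0,0],[0,0,0,0,0,0]]' | python3 -m inch
```

```text
t: 7.57
position: [554.0, -335.8, 138.8]
tool_rot: [0.993, -0.115, 0.001, 0.001]
wrist_force: [-1.3, -0.7, 5.8]
opening: 8.6
grip_force: 40.0
t: 7.98
position: [548.7, -359.2, 138.8]
tool_rot: [0.993, -0.116, 0.001, -0.001]
wrist_force: [0.7, 2.9, 5.8]
opening: 8.9
grip_force: 40.0
t: 8.15
position: [548.7, -359.2, 138.8]
tool_rot: [0.993, -0.115, 0.001, -0.0]
wrist_force: [0.1, 1.9, 5.4]
opening: 8.8
grip_force: 40.0
```

```bash
echo '[[0,0,-1,0,0,0],[0,0,-0.5,0,0,0],[0,0,0,0,0,0],[0,0,0,0,0,0]]' | python3 -m inch; echo '[[0,4,0,0,0,0],[0,6,0,0,0,0],[0,4,0,0,0,0],[0,0,0,0,0,0],[0,0,0,0,0,0]]' | python3 -m inch
```

```text
t: 8.48
position: [548.2, -359.2, 138.9]
tool_rot: [0.993, -0.115, 0.0, -0.0]
wrist_force: [4.0, 0.3, 0.9]
opening: 8.9
grip_force: 40.0
t: 8.9
position: [544.1, -372.7, 138.8]
tool_rot: [0.993, -0.115, -0.001, -0.0]
wrist_force: [-0.2, 3.3, 4.1]
opening: 8.5
grip_force: 40.0
```

```bash
echo '[[0,0,-1,0,0,0],[0,4,-0.4,0,0,0],[0,6,0,0,0,0],[0,4,0,0,0,0],[0,0,0,0,0,0]]' | python3 -m inch; echo '[[0,4,0,0,0,0],[0,6,0,0,0,0],[0,4,0,0,0,0],[0,0,0,0,0,0],[0,0,0,0,0,0]]' | python3 -m inch
```

```text
t: 9.32
position: [540.3, -387.9, 139.3]
tool_rot: [0.993, -0.116, -0.001, 0.0]
wrist_force: [0.4, -0.8, -4.8]
opening: 8.4
grip_force: 40.0
t: 9.73
position: [537.8, -401.1, 140.4]
tool_rot: [0.993, -0.116, -0.0, 0.0]
wrist_force: [-0.3, -0.5, -4.4]
opening: 8.5
grip_force: 40.0
```

```bash
echo '[[0,0,0.8,0,0,0],[0,4,0.3,0,0,0],[0,6,0,0,0,0],[0,4,0,0,0,0],[0,0,0,0,0,0]]' | python3 -m inch; echo '[[0,4,0,0,0,0],[0,4,0,0,0,0],[0,3,0,0,0,0],[0,0,0,0,0,0],[0,0,0,0,0,0]]' | python3 -m inch; python3 snap.py w6
```

```text
t: 10.15
position: [534.6, -415.0, 139.2]
tool_rot: [0.993, -0.116, -0.0, 0.0]
wrist_force: [0.1, -1.1, -3.9]
opening: 9.0
grip_force: 40.0
t: 10.57
position: [532.3, -425.3, 139.4]
tool_rot: [0.993, -0.115, 0.0, 0.001]
wrist_force: [-0.0, -0.6, -5.0]
opening: 8.8
grip_force: 40.0
[ 603.5 -440.8  318.4] 0.004
```

View pics/w6.png

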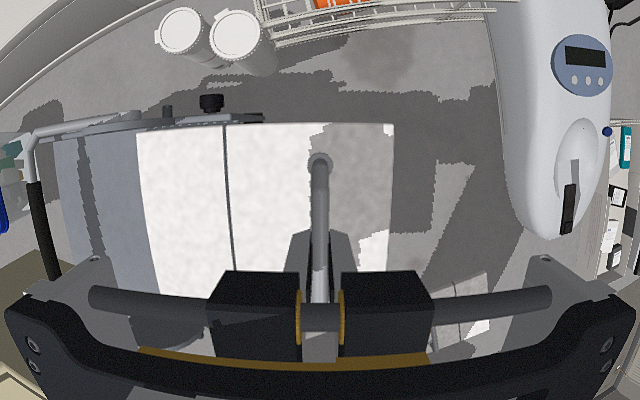

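All 10 pictures are used. This one shows the line at column ≈227 and what may be the far cheek's front end near (262,118). I'll check that numerically against the predicted front edge.

Run:
```python
from h import *
import pickle
c=pickle.load(open("pics/w6.pkl","rb"));im=cv2.imread("pics/w6.png");g=im.max(2)
ex=np.array([.229,.973,0]);ex/=np.linalg.norm(ex);ey=np.array([-ex[1],ex[0],0]);P=np.array([560.9,-298.4,0])
rw=lambda x,y,z:P+x*ex+y*ey+[0,0,z]
inv=lambda p:((p-P)@ex,(p-P)@ey)
for p in [(-75,-77,128),(-75,-82,128),(-75,-82,110),(-75,-77,110),(0,-80,128),(-67,-75.5,122),(-67,0,122),(-177,-75.5,122),(3,-75.5,122)]: print(p,proj(c,rw(*p),1).round(1))
for px,z in [((262,118),128),((262,118),110),((225,127),122),((231,260),122),((393,124),122),((137,135),122)]: print(px,z,np.round(inv(plane(ray(c,px,1),z)),1))
for r in (110,112,114,116,118,120,122,124,126): print(r,*g[r,190:300:2])
```

```text
(-75, -77, 128) [232.5 119.5]
(-75, -82, 128) [232.4 111.6]
(-75, -82, 110) [239.6 112.3]
(-75, -77, 110) [239.7 119.6]
(0, -80, 128) [132.5 123.5]
(-67, -75.5, 122) [223.4 122.5]
(-67, 0, 122) [230.2 233. ]
(-177, -75.5, 122) [394.3 121.3]
(3, -75.5, 122) [133.9 129.9]
(262, 118) 128 [-93.9 -77.2]
(262, 118) 110 [-90.6 -77.5]
(225, 127) 122 [-68.  -72.5]
(231, 260) 122 [-65.4  20.9]
(393, 124) 122 [-176.2  -73.7]
(137, 135) 122 [  0.5 -71.6]
110 96 94 90 98 92 93 98 24 36 49 35 23 27 4 16 52 96 94 97 95 97 96 100 93 97 91 94 95 96 92 98 98 99 99 98 100 100 97 98 94 96 96 98 100 98 97 99 100 96 94 98 103 99 97 99
112 94 94 94 98 99 96 101 37 18 22 35 37 39 56 84 96 94 92 92 92 89 94 89 93 99 98 98 101 92 91 91 91 86 84 81 77 84 100 98 102 98 105 102 100 100 100 102 100 101 96 102 93 103 98 101
114 99 96 97 97 88 86 85 86 85 69 80 96 99 110 113 119 125 132 137 136 102 64 68 66 64 66 68 57 52 43 35 32 30 28 26 15 39 106 99 98 100 101 98 100 104 100 100 99 91 95 95 97 95 99 99
116 99 108 107 121 124 130 133 140 140 146 149 151 158 150 152 154 150 154 155 156 113 57 66 65 72 70 71 63 65 
[... 385 characters left out ...]
76 76 76 78 69 64 62 62 72 86 96 101 101 102 95 98 94 101 98 95 95 93 100 98 101 96 97
122 140 127 121 108 92 87 71 87 111 89 88 85 144 102 98 90 88 152 136 88 97 93 113 100 85 99 99 25 17 1 10 15 2 11 0 6 22 94 86 85 84 84 92 94 97 101 107 114 114 119 124 124 132 132 136
124 131 91 92 94 127 93 92 137 88 87 90 89 84 85 83 87 91 96 77 103 113 124 131 135 142 157 161 172 175 179 183 186 185 194 200 194 190 196 202 208 209 207 203 198 204 205 207 211 209 211 212 218 223 225 225
126 86 88 96 109 115 121 127 137 147 159 170 173 174 173 181 193 146 85 178 213 218 226 225 226 228 232 235 233 234 237 238 238 239 243 241 238 239 236 240 241 243 236 237 235 236 237 237 237 233 235 236 237 237 235 238
```

The bright cheek top ends at column ≈230 against a predicted 232. The dark strip beyond it is the cheek's front face, so the front edge is confirmed. About 6–7 mm remain, so I'll draw 6 and measure line against cheek end in the same image.

```bash
cat > gap.py <<'E'
from h import *
c=manip.calibration("wrist");im=manip.get_image("wrist");g=cv2.blur(im.max(2),(1,3)).astype(float)
ex=np.array([.229,.973,0]);ex/=np.linalg.norm(ex);ey=np.array([-ex[1],ex[0],0]);P=np.array([560.9,-298.4,0])
inv=lambda p:((p-P)@ex,(p-P)@ey)
# cheek end: bright->dark edge near predicted
for y in(-78,-79.5,-81):
    u=proj(c,P+ -75*ex+y*ey+[0,0,128],1);r=int(round(u[1]));s=g[r,int(u[0])-14:int(u[0])+12];k=(s[:-2]-s[2:]).argmax()+1
    print("cheek y",y,"row",r,np.round(inv(plane(ray(c,(int(u[0])-14+k,r),1),128)),1),int(s[:-2].__sub__(s[2:]).max()))
xs=[]
for y in range(-70,-5,5):
    u=proj(c,P+ -71*ex+y*ey+[0,0,122],1);r=int(round(u[1]));a=int(u[0])-18;s=g[r,a:a+34]
    d=np.median(s)-s;k=d.argmax();w=np.clip(d[k-2:k+3],0,None);col=a+(w*np.arange(k-2,k+3)).sum()/w.sum()
    xs.append(inv(plane(ray(c,(col,r),1),122)))
print("line",np.round(xs,1).tolist(),"median",np.median([x for x,_ in xs]).round(2))
st=manip.get_state();print(st['t'],st['position'].round(1),st['wrist_force'].round(1),st['opening'],st['grip_force'])
E
python3 gap.py; echo '[[0,2,0,0,0,0],[0,2,0,0,0,0],[0,2,0,0,0,0],[0,0,0,0,0,0],[0,0,0,0,0,0]]' | python3 -m inch; python3 gap.py
```

```text
cheek y -78 row 118 [-73.1 -78.1] 67
cheek y -79.5 row 116 [-73.8 -79.3] 57
cheek y -81 row 113 [-73.2 -81.2] 27
line [[-66.9, -69.9], [-67.0, -65.3], [-67.0, -60.1], [-67.1, -54.8], [-67.1, -50.2], [-67.0, -44.8], [-67.0, -40.1], [-67.0, -35.4], [-67.0, -29.9], [-67.0, -25.1], [-67.0, -20.2], [-67.0, -15.2], [-67.1, -10.2]] median -67.02
10.6667 [ 532.4 -425.   139.4] [ 0.1 -0.8 -3.7] 8.8199726546643 39.99474585056305
t: 11.08
position: [530.9, -430.7, 139.2]
tool_rot: [0.993, -0.115, -0.0, 0.0]
wrist_force: [-0.5, -0.7, -4.2]
opening: 8.3
grip_force: 40.0
cheek y -78 row 118 [-73.6 -78.2] 67
cheek y -79.5 row 116 [-73.7 -79.5] 65
cheek y -81 row 114 [-73.  -80.8] 46
line [[-72.7, -69.8], [-72.7, -65.2], [-72.8, -60.0], [-72.7, -54.7], [-72.7, -50.0], [-72.8, -44.7], [-72.8, -40.0], [-72.8, -35.3], [-72.8, -29.8], [-72.8, -25.0], [-72.8, -20.1], [-72.8, -15.2], [-72.9, -10.2]] median -72.78
11.1333 [ 530.9 -430.7  139.2] [-0.2 -0.9 -4.4] 8.813709494463792 39.995044469833374
```

```bash
echo '[[0,1.3,0.3,0,0,0],[0,0,0,0,0,0],[0,0,0,0,0,0],[0,0,0,0,0,0],[0,0,0,0,0,0]]' | python3 -m inch; echo '[[0,0,0,0,0,0],[0,0,0,0,0,0],[0,0,0,0,0,0],[0,0,0,0,0,0],[0,0,0,0,0,0]]' | python3 -m inch; python3 gap.py
```

```text
t: 11.55
position: [530.7, -431.7, 138.9]
tool_rot: [0.993, -0.115, 0.0, -0.0]
wrist_force: [0.4, 0.5, -4.5]
opening: 8.2
grip_force: 40.0
t: 11.97
position: [530.7, -431.7, 139.0]
tool_rot: [0.993, -0.115, 0.0, 0.0]
wrist_force: [-0.3, 0.5, -4.7]
opening: 9.1
grip_force: 40.0
cheek y -78 row 118 [-73.4 -78.3] 65
cheek y -79.5 row 116 [-73.4 -79.6] 60
cheek y -81 row 114 [-73.5 -80.9] 49
line [[-73.7, -69.9], [-73.7, -64.6], [-73.8, -60.0], [-73.7, -54.8], [-73.7, -50.1], [-73.7, -44.8], [-73.7, -40.1], [-73.8, -34.7], [-73.8, -29.9], [-73.8, -25.1], [-73.8, -20.2], [-73.8, -15.3], [-73.8, -10.3]] median -73.77
12.0167 [ 530.7 -431.7  138.9] [-0.4  0.6 -4.4] 8.717208593110756 39.9950248003006
```

```bash
python3 -c "
from workcell import manip
print(manip.sign_off())"
```

```text
the job is handed in; nothing more can be done
None
```

I handed the job in with the handle home on its rear stop and the leaf drawn out, gripped at 40 N. Its line is within about 1.5 mm of the riser's front edge, and the pull's height held within about 0.2 mm of where it was gripped, so the leaf should be level. The hand-in returned no verdict.

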